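# Slide a test coupon under the spring clip of a reflectance reader

## Robot

A 6-joint arm with a two-finger parallel gripper is mounted at the origin on the work surface; the furniture and walls round the work are solid. World frame = base frame: x ahead of the robot, y to its left, z up, the work surface at z = 0. Lengths are in m, angles in rad, forces in N, time in s.
With the tool pointing down it reaches from about 0.425 to 0.95 m from the base axis. Payload 14.7 kg.
Tool frame: the origin (TCP) lies on the centre line of the jaws, within the pads' length; the fingertips stand 11 mm ahead of it and the grasp point (between the pads) lies 8 mm behind it; z points along the fingers, y is the direction in which the jaws open and shut (so a half turn about z gives the same grasp; the last joint's range is limited). The gripper opens to 85 mm and grips with 20 to 120 N. Pads are 22 mm wide; open, the fingers measure 114 mm over their backs; the gripper's body (76 mm by 85 mm) begins 54 mm behind the grasp point. The pads swing forward as they close: fully open they stand 13 mm farther back than shut.
Start: joints at [1.18, 0.48, 1.596, -0, 1.065, -0.047], TCP at [0.219, 0.612, 0.242] pointing down, gripper open.
Joint ranges: [-2.75, 2.75], [-0.82, 2.05], [0.23, 2.67], [-1.56, 4.7], [0.09, 2.69], [-2.92, 2.92]. Speed limits (rad/s): [1.89, 1.89, 2.39, 3.01, 3.01, 3.01].

## Interface

Orientations are given as a unit quaternion [x, y, z, w].
In Python, from plant import ctrl, vision, nets gives the robot as it stands.
- The arm moves only by the tool step_arm, never from a script. Its argument "steps" is a list that holds one entry, the list of rows, each a list of 7 numbers: the turn, a rotation vector about the tool's x, y, z in degrees, then the shift along the tool's x, y, z in cm, then the opening, from 0 (shut) to 1 (fully open). A call has 1 to 20 rows; each row is the pose to reach, as a shift and turn from the pose commanded when the call began, along the tool's axes at that moment; what a row does not reach only later rows make up. A row lasts 1/8 s, in which the tool goes at most 62.5 mm and 10.7 degrees, less where a joint would pass 70% of its speed; a pose out of reach is approached as far as the arm can. A call with a gripper value outside its range is refused whole. The fingers move at their own pace and stop on an object; "force" is the grip in N (left out, the last holds). Time passes only in rows, so rows that repeat a pose let the fingers close. It gives the time, the measured TCP pose, the force and the opening at its end, in the units of the state.
- ctrl.get_obs(): the state, without advancing time (a new reading comes with each control period).
- vision.capture(name): name is "scene" or "top"; returns a dict with "frame" (384x512x3 uint8, red, green, blue), "depth" (384x512 float32, m along the optical axis (not along the pixel's ray), 0 where there is no reading), "K" (3x3 intrinsics, pixels), "extrinsics" (4x4, takes a point from world to camera coordinates). Camera axes: x right, y up, looking along -z (the intrinsics and any distortion apply to the point x, -y, -z); pixel columns grow to the right and rows downward; lengths in m; the calibration is good to about 2 mm. A picture is of the moment at which its call begins.
- ctrl.hand_in(): hands the job in, once; it reports no verdict.
Trained networks look in a picture, given as the dict that the camera call returned (one of the last four; its "shot" number tells which), for a name from the list of things; names that differ only in an ending like _2 or _b are one class to them, and where a whole thing is asked for, a point or a joint stands for the part that bears it (a point fixed in the world has none). Each returns a list of dicts, best first, with "score" (0 to 1); they miss things now and then, are a little off and sometimes report something else, mostly with a low value. They report only what shows in the picture. A call takes as long as a camera call. They do not tell look-alikes from the thing itself.
- nets.trace(picture, thing): "mask" (384x512 bool, what is visible of it) and "bbox" ([centre column, centre row, width, height] in pixels, round what is visible of it).
The state is a dict: "clock": time; "q": joint angles; "dq": joint speeds; "joint_torque": joint torques, N m; "tool_pos": TCP position; "orientation": TCP orientation; "wrist_force": force on the tool from outside, world axes, zero at the start; "moment": the same for the moment, N m; "finger_gap": finger opening in m.
Only numpy, scipy, OpenCV 4.12 (cv2) and the standard library are available. Lean on these libraries where they do the work, as an engineer would, in place of code of your own. Each camera call takes 0.05 s, during which the arm holds its last target.

## Task

Load the steel test coupon that lies on the reader's slide bed: with one fingertip press the spring clip's long bar down and keep it down, so that the clip's nose is up, and while you hold it push the coupon with the other fingertip along the bed, beneath the nose, until it is fully home against the end stop. Only then let the bar up, so that the clip comes down on the coupon and holds it over the port, and finish clear. Only press and push: do not pick the coupon up, and leave the spare coupon, the tweezers, the glassware and the other things round the reader where they are.

Things in the scene. Friction and masses are not known exactly. Their poses are not given: they have to be found in the camera images.
- reader: Flat white bench reader, 225 x 130 mm, fixed. Positions (x, y, z) below are in its frame, in mm: origin on the bench; x along the slide bed to the end stop, away from the robot; y left across the bed; z up. Slide bed: steel strip on top, surface at z = 45, 60 mm wide about y = 0, x = -124 to 28. Left of it the hinge rod, then the press bar over a ledge at z = 33.5. Console behind the stop, to z = 75.
- seat (a point): Centre of the measuring port in the slide bed, at (8, 0, 45) of the reader, axes as the reader's. When home, the coupon's origin lies on this point. Two guides 6 mm high flank the coupon's path: 39 mm apart inside from x = -20 to 30, flaring to about 50 mm apart at x = -72; none before that.
- stop_face (a point): Middle of the end stop's face at bed height, (28, 0, 45) of the reader; the stop is 7 mm high and 50 mm wide. The coupon is home when its front face meets it.
- clip (a joint): Spring clip, a rocker on the hinge rod: 0 rad = at rest, 0.36 = bar fully down (firm limit). Pressing the bar on the left lifts the nose over the port. Nose pad above the bed: 2 mm at rest, 8 mm at 0.16 rad (lying on the coupon), 9.5 mm at 0.2, 15 mm at 0.36. The spring takes about 4 N at mid-bar to start, 7 N fully down, and shuts the clip when the bar is let go.
- nose (a point): Underside of the clip's nose pad, at (8, 0, 47) of the reader at rest. The nose and its arm are 12 mm wide (x = 2 to 14) and reach over the bed from the hinge rod at the left (rod at y = 37, z = 56, from x = -113 to 23, parts on it up to z = 63). Nose arm's highest part with the bar down: about z = 75.
- press_bar (a point): Middle of the top of the clip's press bar, a smooth steel strip 105 mm long (x = -106 to -1), 28 mm wide (y = 51 to 79). A fingertip may press anywhere along it and slide along it. At rest this point is at (-53.5, 66, 58.4) of the reader, the bar sloping up 0.36 rad to its outer edge (z = 63); fully down it is at (-53.5, 65, 48), level, 3 mm higher than the slide bed.
- coupon: The coupon to load: flat bare dark-steel plate, 40 mm (its x) by 36 mm (its y) by 8 mm thick, 90 g, a 5 mm hole near its rear edge, lying on the slide bed in the flared mouth of the guides, short of the nose. Origin: centre of its underside; its x points along the bed to the stop. The rear face, to be pushed, is at its x = -20 mm.
- spare_coupon: Second coupon, the same as the first, 40 x 36 x 8 mm, lying on the bench at the reader's right side (not on the slide bed). Bystander. Origin: centre of its underside.
- tweezers: Steel tweezers, 141 mm long and 9 mm high, lying flat on the bench to the right of the reader. Bystander.
- vial: Small brown screw-cap vial, 33 mm across and 58 mm tall, on the bench to the right of the reader. Bystander.
- weighing_bottle: Small glass weighing bottle with a knobbed lid, 36 mm across and 60 mm tall, to the left of the reader. Bystander.
- measure: Small conical glass measure on a foot, 43 mm across and 76 mm tall, to the left of the reader. Bystander.
- marker: Black felt marker, 132 mm long and 14 mm thick, lying near the right front. Bystander.
There are look-alikes about, which are no part of the job. Leave any purple or yellow look-alike of the coupon alone.

How it is judged:
On the way, in this order (a step that is already met when the one before it is completed fails the run):
1. the clip's bar is held down, the nose up, with the coupon not yet under it (value of joint clip above 0.2 rad and x of coupon in the frame of seat below -0.023 m), for 0.2 s.
2. the coupon is home against the stop while the clip is still held open (value of joint clip above 0.2 rad and x of coupon in the frame of seat above -0.003 m), for 0.2 s.
At the end, for the whole second after the job is handed in: The coupon lies flat on the slide bed against the end stop (within 3 mm of it and within 4 mm of the port's centre), the clip has come down and rests on it (joint 0.12 to 0.19 rad), and both are at rest (x of coupon in the frame of seat above -0.003 m and horizontal distance between coupon and seat below 0.004 m and z of coupon in the frame of seat below 0.002 m and angle between the x axis of coupon and the x axis of reader, either way round below 0.12 rad and angle between coupon's own z axis and vertical below 0.05 rad and value of joint clip between 0.12 and 0.19 rad and linear speed of coupon below 0.01 m/s and not (velocity of joint clip above 0.1 rad/s or velocity of joint clip below -0.1 rad/s)); the robot touches nothing.
It fails at once if the coupon is lifted off the slide bed or tipped up (z of coupon in the frame of seat above 0.006 m or angle between coupon's own z axis and vertical above 0.25 rad).
It fails at once if the clip is let down on the coupon before it is home (x of coupon in the frame of seat between -0.018 and -0.004 m and value of joint clip below 0.175 rad).
It fails at once if a bystander is pushed away (15 mm) or knocked over (distance of any of spare_coupon, tweezers, vial, weighing_bottle, measure, marker from where it was at the start of the episode above 0.015 m or angle between any of vial, weighing_bottle, measure's own z axis and vertical above 0.3 rad).
It also fails if it takes over 38 s, if anything falls off the work surface, if the arm or the gripper's body presses on something with over 40 N, if the wrist force passes 120 N, or if a joint passes its speed limit or range.

## Working session

There is one attempt and no reset: what is moved stays moved. The work goes in short steps, Python scripts to look and compute and a tool call to move; the robot and the scene stay as the last step left them, time stands still between calls to the robot, and variables do not carry over. Pictures are saved under pics/ and viewed, and the job is handed in when it is done.

Besides the shell and the picture viewer there is one more tool, called after "Call:" as name(argument=value, ...) on one line, values as JSON. step_arm: Moves the arm, as the interface text tells. Its arguments: {"type":"object","properties":{"steps":{"type":"array"},"force":{"type":"number"}},"required":["steps"]}

```bash
ls -la; mkdir -p pics
cat > h.py <<'E'
import numpy as np, cv2
from plant import ctrl, vision, nets
def pix2w(p,u,v,d=None):
    K=p["K"];E=p["extrinsics"]
    u=np.atleast_1d(u).astype(float);v=np.atleast_1d(v).astype(float)
    if d is None: d=p["depth"][v.astype(int),u.astype(int)]
    x=(u-K[0,2])/K[0,0]*d; y=(v-K[1,2])/K[1,1]*d
    c=np.stack([x,-y,-d,np.ones_like(x)])
    return (np.linalg.inv(E)@c)[:3].T
def w2pix(p,P):
    P=np.atleast_2d(P);c=(p["extrinsics"]@np.c_[P,np.ones(len(P))].T)[:3]
    q=p["K"]@np.stack([c[0],-c[1],-c[2]]);return (q[:2]/q[2]).T
def save(p,name,s=1.5,crop=None):
    f=p["frame"][:,:,::-1]
    if crop: f=f[crop[1]:crop[3],crop[0]:crop[2]]
    cv2.imwrite("pics/"+name,cv2.resize(f,None,fx=s,fy=s,interpolation=cv2.INTER_CUBIC))
E
python3 - <<'E'
from h import *
o=ctrl.get_obs();print(o)
for n in("scene","top"):
    p=vision.capture(n);save(p,n+"0.png");print(n,{k:(v if k in("K","extrinsics") else None) for k,v in p.items()})
    np.savez(n+"0.npz",**{k:v for k,v in p.items() if k in("frame","depth","K","extrinsics")})
    for t in("reader","coupon","press_bar","clip","spare_coupon","tweezers","vial","weighing_bottle","measure","marker","seat","nose"):
        try:
            r=nets.trace(p,t)
            for a in r[:4]:
                m=a["mask"];v,u=np.nonzero(m&(p["depth"]>0));W=pix2w(p,u,v)
                print(t,round(a["score"],2),np.round(a["bbox"]),m.sum(),np.round(np.median(W,0),3),np.round(W.min(0),3),np.round(W.max(0),3))
        except Exception as e: print(t,e)
E
```

```text
total 12
drwxr-xr-x  3 agent agent 4096 Dec  7 14:51 .
drwxr-xr-x 23 root  root  4096 Dec  7 14:51 ..
drwxr-xr-x  2 agent agent 4096 Dec  7 14:51 pics
{'clock': 0.0, 'q': array([ 1.18042185e+00,  4.80868050e-01,  1.59687809e+00, -2.48485480e-05,
        1.06508005e+00, -4.65973289e-02]), 'dq': array([ 0.00015058,  0.00051559, -0.00170258, -0.00014264,  0.00118441,
        0.00025938]), 'joint_torque': array([ 5.22478458e-04, -9.50649047e+01, -4.30195141e+01, -1.78322016e-04,
        1.22688152e-02,  8.72147257e-05]), 'tool_pos': array([0.21891365, 0.611603  , 0.2416473 ]), 'orientation': array([ 1.71037428e-01,  9.85264339e-01, -6.04464258e-04, -1.23079309e-04]), 'wrist_force': array([ 0.38204864, -0.56475465, -0.25271315]), 'moment': array([-0.02446429, -0.00557078, -0.01386871]), 'finger_gap': 0.08530129473887463}
scene {'frame': None, 'depth': None, 'K': array([[464.77913099,   0.        , 261.00529013],
       [  0.        , 464.77913099, 184.492758  ],
       [  0.        ,   0.        ,   1.        ]]), 'extrinsics': array([[-0.45827405, -0.88877872,  0.0075685 ,  0.25937556],

[... 3252 characters left out ...]
 20.] 154 [0.627 0.042 0.047] [ 0.615  0.027 -0.   ] [0.656 0.058 0.063]
weighing_bottle 0.59 [338. 243.  40.  30.] 229 [ 0.369 -0.22   0.012] [ 0.329 -0.27  -0.002] [ 0.404 -0.163  0.017]
weighing_bottle 0.47 [173. 228.  18.  13.] 161 [0.42  0.203 0.051] [0.405 0.188 0.009] [0.434 0.221 0.064]
measure 0.62 [161. 205.  25.  11.] 297 [0.481 0.231 0.044] [ 0.462  0.211 -0.001] [0.505 0.249 0.081]
marker 0.79 [337. 244.  40.  32.] 260 [ 0.369 -0.223  0.012] [ 0.329 -0.276 -0.003] [ 0.404 -0.163  0.017]
seat 0.57 [212. 193.  80.  97.] 4345 [0.518 0.111 0.049] [ 0.389  0.009 -0.003] [0.641 0.215 0.077]
nose 0.82 [207. 207.  33.  52.] 743 [0.467 0.127 0.06 ] [0.405 0.084 0.031] [0.544 0.162 0.069]
```

Run:
```python
import cv2
for n,c in(("scene",(150,130,350,280)),("top",(140,120,310,250))):
    f=cv2.imread(f"pics/{n}0.png"); 
    c=[int(1.5*a) for a in c];f=f[c[1]:c[3],c[0]:c[2]];cv2.imwrite(f"pics/{n}0c.png",cv2.resize(f,None,fx=2.6,fy=2.6,interpolation=cv2.INTER_CUBIC))
```

```text
(no output)
```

View pics/scene0.png

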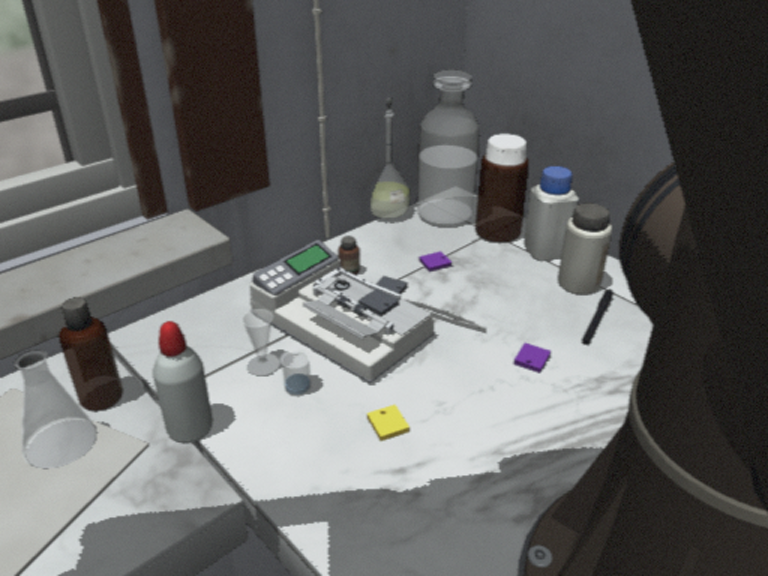

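View pics/scene0c.png

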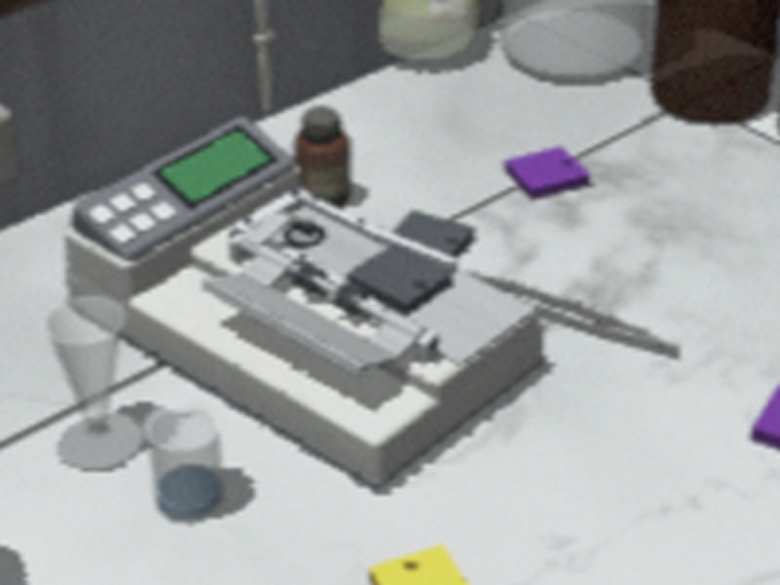

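View pics/top0c.png

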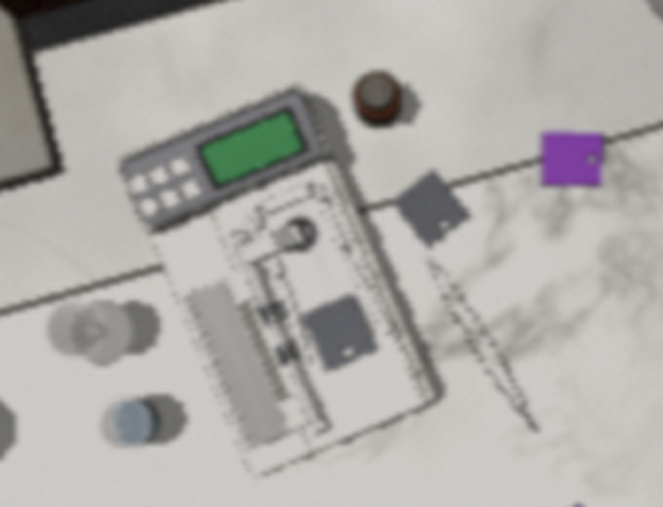

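Run:
```python
from h import *
from scipy.optimize import least_squares
for n in("scene","top"):
    p=vision.capture(n)
    H=np.full((280,300),0.0)
    v,u=np.nonzero(p["depth"]>0);W=pix2w(p,u,v)
    # body edge: rectangle of all points z>0.02
    k=(W[:,0]>.36)&(W[:,0]<.66)&(W[:,1]>-.02)&(W[:,1]<.22)
    # console top
    R=W[k]
    c=R[(R[:,2]>.06)&(R[:,2]<.09)]
    # side planes: print hist of z
    h,e=np.histogram(R[:,2],bins=np.arange(-.01,.09,.003));print(n,list(zip(np.round(e,3),h)))
    r=nets.trace(p,"press_bar")[0];m=r["mask"];vv,uu=np.nonzero(m);B=pix2w(p,uu,vv)
    B=B[(B[:,2]>.05)&(B[:,2]<.068)]
    for s in range(3):
        A=np.c_[B[:,:2],np.ones(len(B))];co=np.linalg.lstsq(A,B[:,2],rcond=None)[0];res=B[:,2]-A@co;B=B[abs(res)<.003]
    print("plane",co,np.arctan(np.hypot(*co[:2])),"reader yaw",np.degrees(np.arctan2(co[1],co[0]))-90,len(B))
    (cx,cy),sz,a=cv2.minAreaRect((B[:,:2]*1000).astype(np.float32));print("rect",cx,cy,sz,a)
    # project to 3D view
    cr=nets.trace(p,"coupon")
    for q in cr[:4]:
        vv,uu=np.nonzero(q["mask"]);C=pix2w(p,uu,vv)
        if abs(np.median(C[:,2])-.053)<.004:
            C=C[(C[:,2]>.049)&(C[:,2]<.057)];print("coupon",cv2.minAreaRect((C[:,:2]*1000).astype(np.float32)),C.mean(0))
    # body: white top points z 0.025..0.05, minAreaRect of points z>.02
    b=R[(R[:,2]>.025)&(R[:,2]<.08)&(R[:,0]>.37)]
    np.save(n+"_pts.npy",b)
    g=np.zeros((600,600),np.uint8);ij=((b[:,:2]-[.36,-.03])*2000).astype(int)
    img=np.zeros((600,600),np.uint8)
    ok=(ij>=0).all(1)&(ij<600).all(1);ij=ij[ok];img[599-ij[:,0],599-ij[:,1]]=np.clip((b[ok,2]-.02)/.06*255,30,255)
    cv2.imwrite(f"pics/hm_{n}.png",cv2.dilate(img,np.ones((5,5))))
```

```text
scene [(np.float64(-0.01), np.int64(0)), (np.float64(-0.007), np.int64(0)), (np.float64(-0.004), np.int64(1006)), (np.float64(-0.001), np.int64(2785)), (np.float64(0.002), np.int64(125)), (np.float64(0.005), np.int64(245)), (np.float64(0.008), np.int64(222)), (np.float64(0.011), np.int64(161)), (np.float64(0.014), np.int64(166)), (np.float64(0.017), np.int64(172)), (np.float64(0.02), np.int64(174)), (np.float64(0.023), np.int64(175)), (np.float64(0.026), np.int64(196)), (np.float64(0.029), np.int64(283)), (np.float64(0.032), np.int64(1013)), (np.float64(0.035), np.int64(181)), (np.float64(0.038), np.int64(148)), (np.float64(0.041), np.int64(444)), (np.float64(0.044), np.int64(752)), (np.float64(0.047), np.int64(306)), (np.float64(0.05), np.int64(498)), (np.float64(0.053), np.int64(432)), (np.float64(0.056), np.int64(403)), (np.float64(0.059), np.int64(411)), (np.float64(0.062), np.int64(338)), (np.float64(0.065), np.int64(219)), (np.float64(0.068), np.int64(211)), (np.float64(0.071), np.int64(182)), (np.float64(0.074), np.int64(22)), (np.float64(0.077), np.int64(1)), (np.float64(0.08
[... 1233 characters left out ...]
nt64(371)), (np.float64(0.059), np.int64(382)), (np.float64(0.062), np.int64(326)), (np.float64(0.065), np.int64(274)), (np.float64(0.068), np.int64(181)), (np.float64(0.071), np.int64(224)), (np.float64(0.074), np.int64(106)), (np.float64(0.077), np.int64(9)), (np.float64(0.08), np.int64(1)), (np.float64(0.083), np.int64(0)), (np.float64(0.086), np.int64(0))]
plane [0.00683673 0.06012434 0.04919693] 0.060438093463960015 reader yaw -6.487232710937818 414
rect 474.56060791015625 123.73802185058594 (133.19082641601562, 72.4111328125) 4.4275898933410645
coupon ((477.65533447265625, 68.50517272949219), (38.791419982910156, 35.47510528564453), 21.19075584411621) [0.47804861 0.06876159 0.05409677]
```

View pics/hm_top.png

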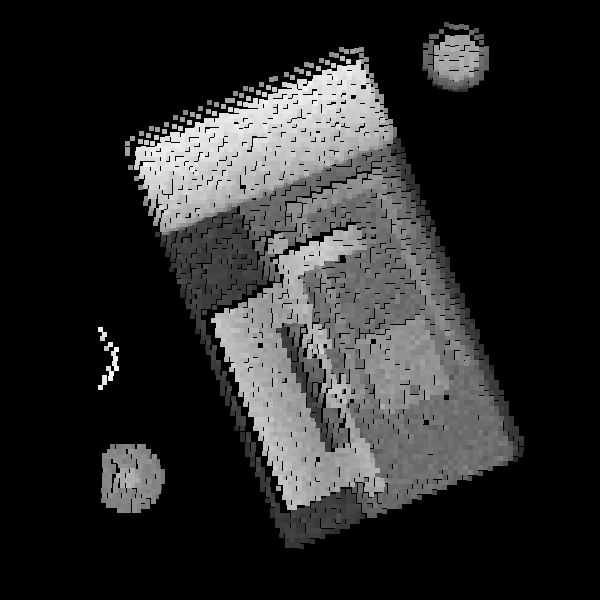

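```bash
cat > fit.py <<'E'
from h import *
from scipy.optimize import differential_evolution
def model(xr,yr,q):
    # q: xf (body front), yl, yr_, xc (console start) -> z mm ; nan = ignore
    z=np.full(xr.shape,np.nan)
    xf,yl,yrr,xc=q
    out=(xr<xf)|(yr>yl)|(yr<yrr); z[out]=0
    ins=~out
    led=ins&(yr>47)&(xr<xc); z[led]=33.5
    bar=(xr>-106)&(xr<-1)&(yr>52.9)&(yr<79.1); z[bar]=58.4+(yr[bar]-66)*np.tan(.36)
    bed=ins&(abs(yr)<18)&(xr<-75); z[bed]=45
    con=ins&(xr>xc)&(xr<xc+10); z[con]=68
    bed2=ins&(xr>-20)&(xr<1)&(abs(yr)<17);z[bed2]=45
    nose=(xr>2)&(xr<14)&(yr>5)&(yr<30);z[nose]=58
    ig=(xr>xf+110+125)|((xr>-10)&(yr<53)&(yr>20)&~nose)|(xr>20)&(xr<xc)&(yr<60);z[ig]=np.nan
    return z
def cost(t,P):
    x0,y0,a=t[:3];c,s=np.cos(a),np.sin(a)
    dx=P[:,0]*1000-x0;dy=P[:,1]*1000-y0
    xr=c*dx+s*dy;yr=-s*dx+c*dy
    z=model(xr,yr,t[3:]);k=~np.isnan(z)
    # window: only points near reader
    r=np.where(k,np.minimum(abs(P[:,2]*1000-np.where(k,z,0)),15),6.0)
    return r.mean()
if __name__=="__main__":
  for n in("top","scene"):
    d=np.load(n+"0.npz");p={k:d[k] for k in d.files}
    v,u=np.nonzero(p["depth"]>0);W=pix2w(p,u,v)
    k=(W[:,0]>.37)&(W[:,0]<.62)&(W[:,1]>-.01)&(W[:,1]<.195)&(W[:,2]<.08)
    P=W[k]
    r=differential_evolution(cost,[(480,540),(60,130),(.25,.5),(-135,-115),(75,100),(-60,-25),(25,60)],args=(P,),seed=1,maxiter=300,popsize=12,tol=1e-6)
    print(n,r.fun,np.round(r.x,3),np.degrees(r.x[2]))
E
python3 fit.py
```

```text
top 4.056390884437441 [ 5.33452e+02  9.16010e+01  3.92000e-01 -1.25763e+02  8.95800e+01
 -4.14760e+01  4.79200e+01] 22.487375167465622
scene 5.809251019672627 [ 5.30027e+02  8.90930e+01  3.87000e-01 -1.24386e+02  8.89250e+01
 -4.17410e+01  3.49470e+01] 22.182091229360555
```

Run:
```python
from h import *
def T(x0,y0,a,P):
    P=np.array(P,float);c,s=np.cos(a),np.sin(a)
    return np.c_[x0+c*P[:,0]-s*P[:,1],y0+s*P[:,0]+c*P[:,1],P[:,2]]/1000
def rect(x1,x2,y1,y2,z):return [(x1,y1,z),(x2,y1,z),(x2,y2,z),(x1,y2,z)]
L=[rect(-124,28,-30,30,45),[(-106,53,53.5),(-1,53,53.5),(-1,79,63.2),(-106,79,63.2)],rect(-125,100,-40,90,0)]
for n,c in(("top",(150,140,290,250)),("scene",(155,150,315,270))):
  d=np.load(n+"0.npz");p={k:d[k] for k in d.files}
  for j,t in enumerate([(533.5,91.6,.392),(530,89.1,.387)]):
    s=5;f=cv2.resize(p["frame"][c[1]:c[3],c[0]:c[2],::-1],None,fx=s,fy=s,interpolation=cv2.INTER_CUBIC)
    for l in L:
        q=(w2pix(p,T(*t,l))+.5-np.array(c[:2]))*s
        cv2.polylines(f,[q.round().astype(int)],True,(0,0,255),1)
    cv2.imwrite(f"pics/ov_{n}{j}.png",f)
```

```text
(no output)
```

View pics/ov_top0.png

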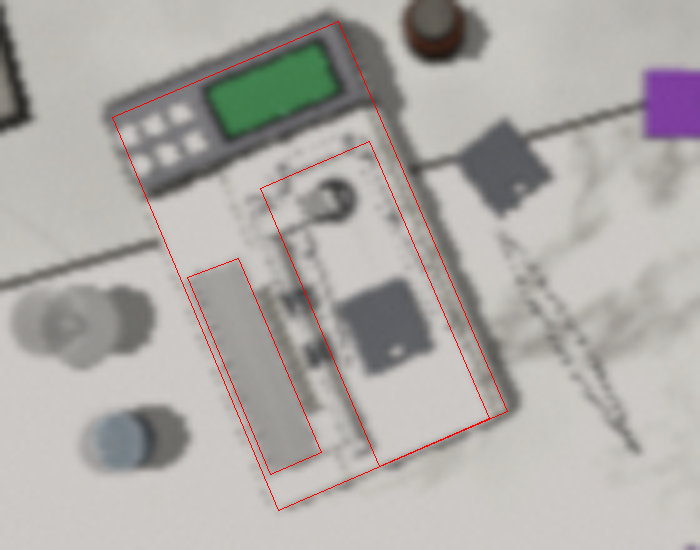

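View pics/ov_scene0.png

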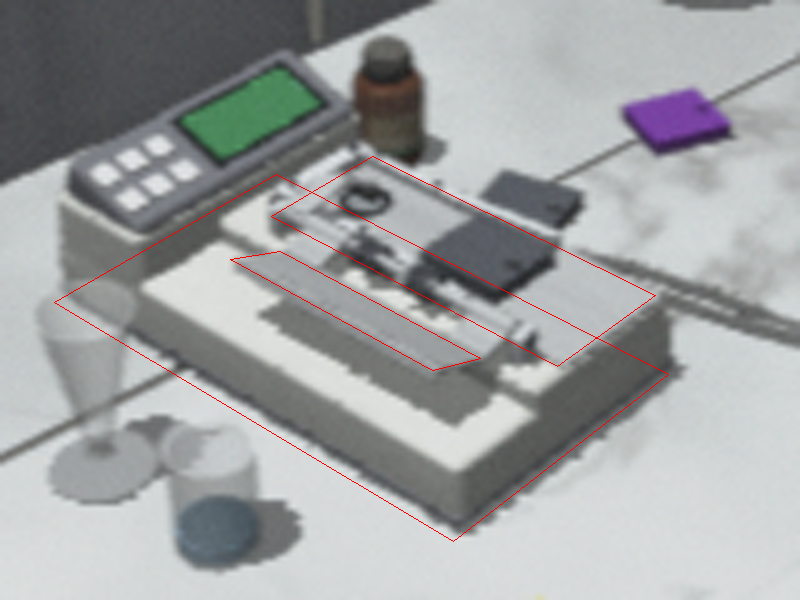

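View pics/ov_scene1.png

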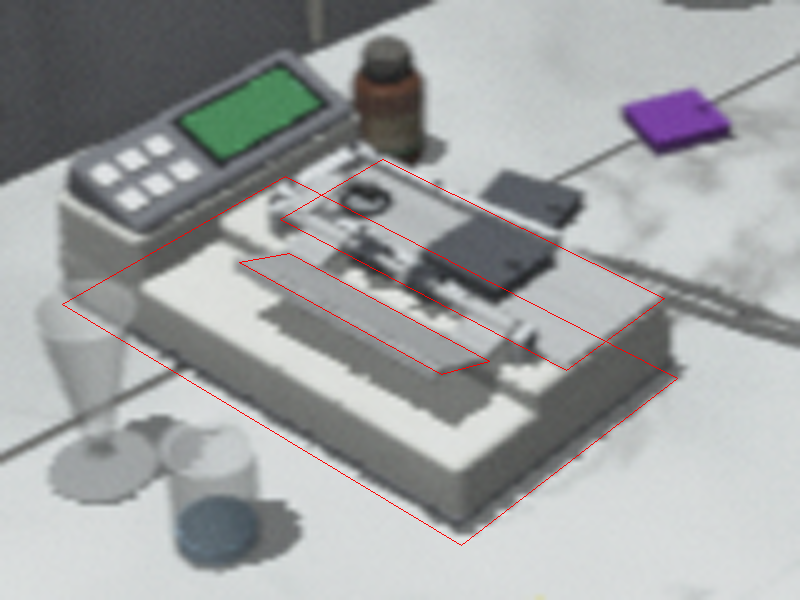

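```bash
cat >> h.py <<'E'
from scipy.spatial.transform import Rotation as Rn
X0,Y0,A=533.5,91.6,.392
def r2w(x,y,z):
    c,s=np.cos(A),np.sin(A);return np.array([X0+c*x-s*y,Y0+s*x+c*y,z])/1000
def w2r(P):
    P=np.array(P)*1000;c,s=np.cos(A),np.sin(A);dx,dy=P[0]-X0,P[1]-Y0;return np.array([c*dx+s*dy,-s*dx+c*dy,P[2]])
def row(x,y,z,o=None):
    "reader-frame TCP target (mm) -> rotvec deg, shift cm, in tool axes now"
    o=o or ctrl.get_obs();R=Rn.from_quat(o["orientation"])
    ty=A+np.pi/2; tgt=Rn.from_matrix(np.c_[[np.cos(A+np.pi),np.sin(A+np.pi),0],[np.cos(ty),np.sin(ty),0],[0,0,-1]])
    # x = y cross z
    yv=np.array([np.cos(ty),np.sin(ty),0]);zv=np.array([0,0,-1.]);xv=np.cross(yv,zv);tgt=Rn.from_matrix(np.c_[xv,yv,zv])
    rv=np.degrees((R.inv()*tgt).as_rotvec());sh=R.inv().apply(r2w(x,y,z)-o["tool_pos"])*100
    return np.round(rv,2),np.round(sh,3)
E
python3 - <<'E'
from h import *
for n in("scene","top"):
    d=np.load(n+"0.npz");p={k:d[k] for k in d.files}
    v,u=np.nonzero(p["depth"]>0);W=pix2w(p,u,v)
    a=np.array([.219,.612]);b=r2w(-98,34,0)[:2]
    t=np.clip(((W[:,:2]-a)@(b-a))/((b-a)@(b-a)),0,1);D=np.linalg.norm(W[:,:2]-(a+t[:,None]*(b-a)),axis=1)
    for lo in np.arange(0,1,.1):
        k=(D<.1)&(t>=lo)&(t<=lo+.1)&(W[:,2]<.5);print(n,round(lo,1),k.sum(),np.round(np.percentile(W[k,2],[90,99,100]),3) if k.any() else'')
print(ctrl.get_obs()["clock"],r2w(-98,34,0),row(-98,34,200))
E
```

```text
scene 0.0 0 
scene 0.1 137 [0.008 0.009 0.009]
scene 0.2 2331 [0.007 0.008 0.009]
scene 0.3 3462 [0.006 0.008 0.01 ]
scene 0.4 3711 [0.002 0.008 0.009]
scene 0.5 5556 [0.104 0.145 0.15 ]
scene 0.6 3012 [0.001 0.096 0.11 ]
scene 0.7 3217 [0.04  0.07  0.076]
scene 0.8 2024 [0.01  0.069 0.076]
scene 0.9 5898 [0.056 0.063 0.066]
top 0.0 1456 [0.01  0.012 0.013]
top 0.1 1064 [0.01  0.012 0.013]
top 0.2 1113 [0.009 0.011 0.013]
top 0.3 1155 [0.009 0.011 0.013]
top 0.4 1116 [0.006 0.01  0.013]
top 0.5 1474 [0.113 0.15  0.154]
top 0.6 1936 [0.045 0.106 0.113]
top 0.7 1645 [0.005 0.071 0.08 ]
top 0.8 1700 [0.01  0.056 0.078]
top 0.9 4081 [0.059 0.065 0.068]
1.6 [0.42994434 0.08558132 0.        ] (array([ -0.  ,  -0.  , -42.16]), array([-37.597, -42.446,   4.23 ]))
```

Call:
step_arm(steps=[[[0,0,-3.5,-3.1,-3.5,0.3,0.67],[0,0,-7,-6.3,-7.1,0.7,0.67],[0,0,-10.5,-9.4,-10.6,1.0,0.67],[0,0,-14,-12.5,-14.1,1.4,0.67],[0,0,-17.5,-15.7,-17.7,1.8,0.67],[0,0,-21,-18.8,-21.2,2.1,0.67],[0,0,-24.5,-21.9,-24.7,2.5,0.67],[0,0,-28,-25.1,-28.3,2.8,0.67],[0,0,-31.5,-28.2,-31.8,3.2,0.67],[0,0,-35,-31.3,-35.3,3.5,0.67],[0,0,-38.5,-34.5,-38.9,3.9,0.67],[0,0,-42.2,-37.6,-42.4,4.2,0.67],[0,0,-42.2,-37.6,-42.4,4.2,0.67],[0,0,-42.2,-37.6,-42.4,4.2,0.67]]])

```text
clock: 3.35
tool_pos: [0.43, 0.0861, 0.2003]
orientation: [-0.194, 0.981, 0.0, -0.0]
wrist_force: [-0.2, 0.2, 0.2]
finger_gap: 0.0573
```

Run:
```python
from h import *
o=ctrl.get_obs();print(o["clock"],o["tool_pos"],w2r(o["tool_pos"]),o["finger_gap"],o["wrist_force"]);print(row(-98,34,130,o))
```

```text
3.35 [0.4300179  0.08609449 0.20034778] [-97.73596335  34.44613859 200.34778239] 0.05733002335771958 [-0.20509326  0.23731106  0.15352924]
(array([ 0.01, -0.  , -0.05]), array([ 0.026, -0.046,  7.035]))
```

Call:
step_arm(steps=[[[0,0,0,0,0,4.5,0.67],[0,0,0,0,0,8.5,0.67],[0,0,0,0,0,10.0,0.67],[0,0,0,0,0,10.0,0.67]]])

```text
clock: 3.85
tool_pos: [0.4291, 0.087, 0.0995]
orientation: [-0.196, 0.981, 0.0, -0.001]
wrist_force: [0.2, -0.0, 1.1]
finger_gap: 0.0573
```

Run:
```python
from h import *
o=ctrl.get_obs();print(o["clock"],o["tool_pos"],w2r(o["tool_pos"]),o["finger_gap"],o["wrist_force"])
p=vision.capture("scene");c=(155,110,315,250);save(p,"s1.png",5,c)
np.savez("s1.npz",**{k:v for k,v in p.items() if k!="shot"})
P=[r2w(-98+dx,34.4+dy,o["tool_pos"][2]*1000-11) for dx in(-11,11) for dy in(-43.2,-28.7,28.7,43.2)]
print(np.round((w2pix(p,np.array(P))-c[:2])*5))
p=vision.capture("top");c=(150,140,290,250);save(p,"t1.png",5,c)
np.savez("t1.npz",**{k:v for k,v in p.items() if k!="shot"})
```

```text
3.85 [0.42910428 0.086954   0.09954022] [-98.25192153  35.58948896  99.54022044] 0.05732920623397368 [ 0.18466366 -0.01471716  1.07990006]
[[591. 409.]
 [566. 425.]
 [464. 494.]
 [437. 513.]
 [546. 388.]
 [522. 404.]
 [419. 471.]
 [392. 488.]]
```

View pics/s1.png

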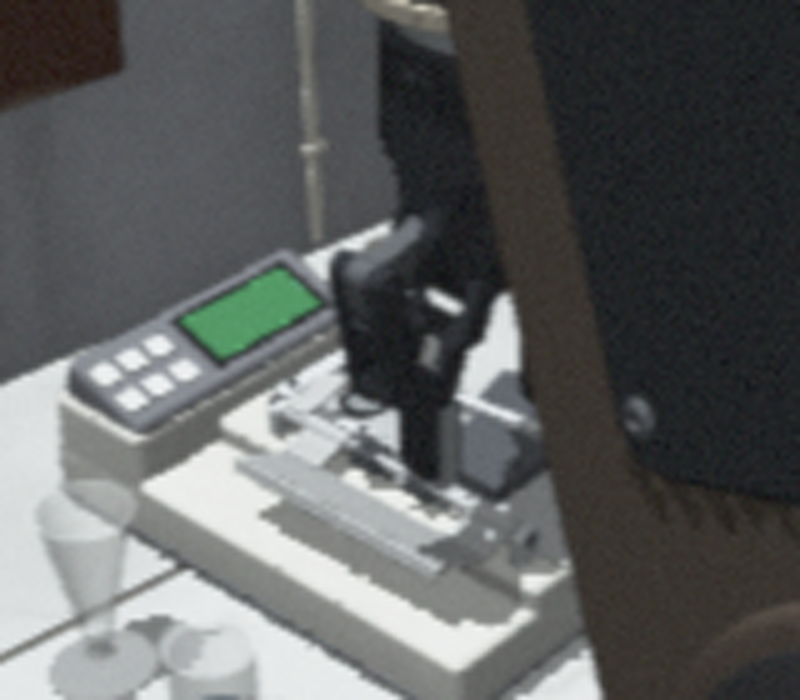

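View pics/t1.png

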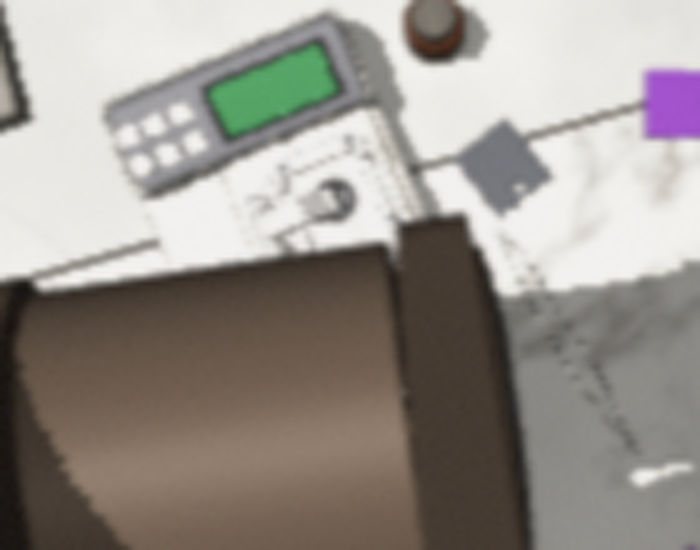

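Run:
```python
from h import *
o=ctrl.get_obs();print(o["clock"],w2r(o["tool_pos"]),o["q"],o["dq"].round(3),o["wrist_force"],row(-99,34,72,o))
d=np.load("s1.npz");p={k:d[k] for k in d.files}
v,u=np.nonzero((p["depth"]>0)&(p["frame"].max(2)<70));W=pix2w(p,u,v)
# points near tool in tool frame
c=o["tool_pos"];ca,sa=np.cos(A),np.sin(A);d=(W-c)*1000
t=np.c_[ca*d[:,0]+sa*d[:,1],-sa*d[:,0]+ca*d[:,1],d[:,2]]
k=(abs(t[:,0])<25)&(abs(t[:,1])<70)&(t[:,2]>-20)&(t[:,2]<40);t=t[k]
for z in range(-20,40,4):
    s=t[(t[:,2]>=z)&(t[:,2]<z+4)]
    if len(s):print(z,len(s),s[:,:2].min(0).round(1),s[:,:2].max(0).round(1))
```

```text
3.95 [-97.22530059  34.99444689 100.8222388 ] [ 1.29928357e-01  4.19457540e-01  2.19733453e+00  8.99822998e-05
  5.24386887e-01 -1.83462776e+00] [-0.007 -0.014 -0.004 -0.    -0.001 -0.003] [ 0.18216063 -0.13999093  0.66207293] (array([-0.  ,  0.02,  0.1 ]), array([ 0.179, -0.099,  2.882]))
-8 6 [  1.3 -29.3] [ 8.3 37.2]
-4 4 [-11.2 -28.3] [ 9.1 40.6]
0 17 [-11.9 -27.7] [ 9.8 43.4]
4 18 [ -8.9 -29. ] [ 8.5 43.6]
8 13 [-8.4 36. ] [ 5.  43.2]
12 17 [-9.  35.4] [ 5.3 44.5]
16 17 [-8.6 36.6] [ 5.6 43.6]
20 15 [-7.9 34.9] [ 4.3 44.5]
24 8 [-9.  35.8] [-4.4 43.8]
28 7 [-8.8 38.6] [-4.2 44.3]
32 9 [-13.5  36.5] [-7.1 45.3]
36 15 [-14.7  36.1] [-7.6 58.3]
```

Call:
step_arm(steps=[[[0,0,0,0.15,-0.1,1.5,0.67],[0,0,0,0.15,-0.1,2.6,0.67],[0,0,0,0.15,-0.1,2.6,0.67],[0,0,0,0.15,-0.1,2.6,0.67]]])

```text
clock: 4.45
tool_pos: [0.4294, 0.0847, 0.0747]
orientation: [-0.195, 0.981, -0.0, 0.0]
wrist_force: [-0.4, -0.3, 0.7]
finger_gap: 0.0577
```

```bash
cat > st.py <<'E'
from h import *
o=ctrl.get_obs();print(o["clock"],w2r(o["tool_pos"]).round(2),o["wrist_force"].round(2),o["moment"].round(2),o["finger_gap"])
E
python3 st.py
```

```text
4.45 [-98.85  33.35  74.73] [-0.36 -0.32  0.7 ] [0.07 0.   0.03] 0.05766085526791885
```

Call:
step_arm(steps=[[[0,0,0,0,0,0.5,0.67],[0,0,0,0,0,1.0,0.67],[0,0,0,0,0,1.0,0.67],[0,0,0,0,0,1.0,0.67]]])

```text
clock: 4.95
tool_pos: [0.4293, 0.0846, 0.0644]
orientation: [-0.195, 0.981, -0.0, 0.0]
wrist_force: [0.8, 0.1, 3.7]
finger_gap: 0.0572
```

```bash
python3 st.py
```

```text
4.95 [-98.98  33.31  64.35] [0.75 0.12 3.71] [ 0.28 -0.1  -0.07] 0.05721873720597409
```

Call:
step_arm(steps=[[[0,0,0,0,0,0.3,0.67],[0,0,0,0,0,0.6,0.67],[0,0,0,0,0,0.6,0.67]]])

```text
clock: 5.32
tool_pos: [0.4294, 0.0845, 0.0582]
orientation: [-0.195, 0.981, -0.0, 0.0]
wrist_force: [1.3, 0.5, 5.2]
finger_gap: 0.0575
```

```bash
python3 st.py
python3 - <<'E'
from h import *
p=vision.capture("scene");save(p,"s2.png",5,(155,130,315,250))
E
```

```text
5.325 [-98.93  33.24  58.15] [1.35 0.48 5.2 ] [ 0.18 -0.3  -0.09] 0.057461075683176224
```

View pics/s2.png

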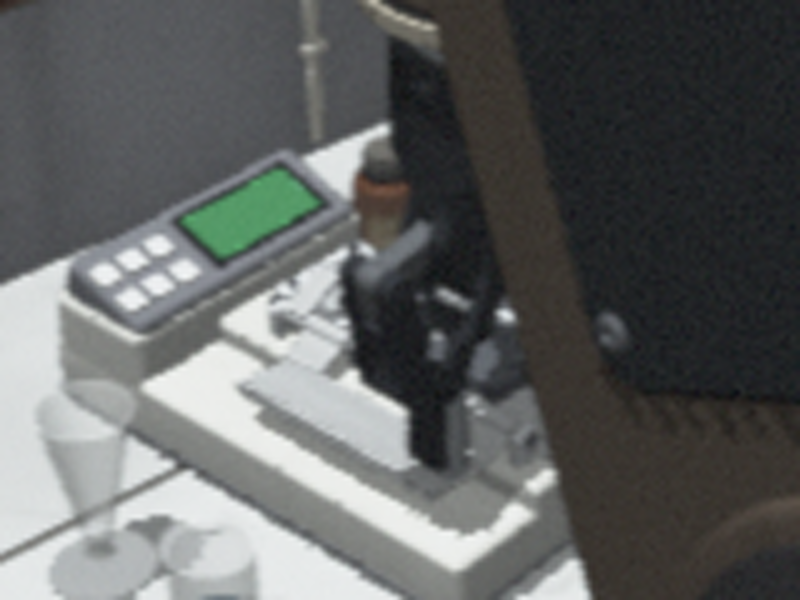

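Call:
step_arm(steps=[[[0,0,0,0,0,0.15,0.67],[0,0,0,0,0,0.2,0.67],[0,0,0,0,0,0.2,0.67]]])

```text
clock: 5.75
tool_pos: [0.4295, 0.0844, 0.0564]
orientation: [-0.195, 0.981, -0.0, 0.0]
wrist_force: [2.7, -2.5, 4.9]
finger_gap: 0.0569
```

```bash
python3 st.py
```

```text
5.75 [-98.88  33.14  56.4 ] [ 2.71 -2.55  4.93] [-0.18 -0.38 -0.06] 0.056942278585124746
```

Call:
step_arm(steps=[[[0,0,0,0,0,0.1,0.67],[0,0,0,0,0,0.1,0.67]]])

```text
clock: 6.0
tool_pos: [0.4295, 0.0844, 0.0554]
orientation: [-0.195, 0.981, -0.0, 0.0]
wrist_force: [2.2, -3.3, 6.5]
finger_gap: 0.0573
```

```bash
python3 st.py;python3 - <<'E'
from h import *
p=vision.capture("scene");save(p,"s3.png",7,(190,160,290,235))
np.savez("s3.npz",**{k:v for k,v in p.items() if k!="shot"})
# bar plane
v,u=np.nonzero(p["depth"]>0);W=pix2w(p,u,v);R=np.array([w2r(w) for w in W])
k=(R[:,0]>-75)&(R[:,0]<-10)&(R[:,1]>54)&(R[:,1]<77)&(R[:,2]>40)
B=R[k];print(len(B));c=np.polyfit(B[:,1]-65,B[:,2],1);print("slope,z at 65",c)
E
```

```text
6.0 [-98.85  33.08  55.41] [ 2.22 -3.25  6.48] [-0.36 -0.31 -0.01] 0.057340359080568365
390
slope,z at 65 [  5.32469353 123.88273534]
```

View pics/s3.png

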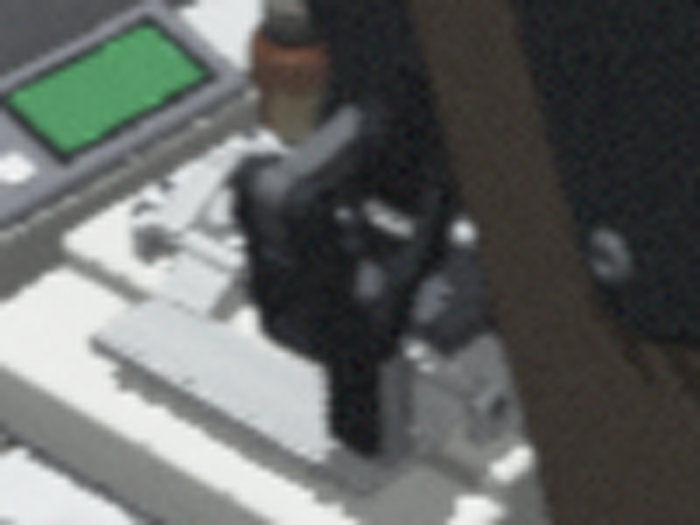

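```bash
cd .;python3 - <<'E'
from h import *
for f in("scene0.npz","s3.npz"):
    d=np.load(f);p={k:d[k] for k in d.files}
    v,u=np.nonzero((p["depth"]>0));W=pix2w(p,u,v);R=np.array([w2r(w) for w in W])
    R[:,1]+=2.5
    k=(R[:,0]>-75)&(R[:,0]<-10)&(R[:,1]>56)&(R[:,1]<76)&(R[:,2]>40)&(R[:,2]<66)
    B=R[k]
    for i in range(3):
        c=np.polyfit(B[:,1]-65,B[:,2],1);B=B[abs(np.polyval(c,B[:,1]-65)-B[:,2])<3]
    print(len(B),"slope,z at 65",c)
    n=(R[:,0]>0)&(R[:,0]<16)&(R[:,1]>0)&(R[:,1]<30)&(R[:,2]>50);print(n.sum(),np.percentile(R[n,2],[50,90,98]).round(1) if n.any() else'')
E
```

```text
140 slope,z at 65 [ 0.3688952  58.24071197]
53 [62.3 65.8 67.2]
204 slope,z at 65 [1.93924109e-02 4.90001784e+01]
52 [69.4 71.8 72.5]
```

Call:
step_arm(steps=[[[0,0,0,-0.3,0.05,0,0.67],[0,0,0,-0.6,0.1,0,0.67],[0,0,0,-0.9,0.15,0,0.67],[0,0,0,-1.2,0.15,0,0.67],[0,0,0,-1.5,0.15,0,0.67],[0,0,0,-1.8,0.15,0,0.67],[0,0,0,-2.1,0.15,0,0.67],[0,0,0,-2.4,0.15,0,0.67],[0,0,0,-2.7,0.15,0,0.67],[0,0,0,-3.0,0.15,0,0.67],[0,0,0,-3.0,0.15,0,0.67]]])

```text
clock: 7.42
tool_pos: [0.4551, 0.0973, 0.0551]
orientation: [-0.195, 0.981, 0.0, -0.001]
wrist_force: [-2.5, 0.1, 5.7]
finger_gap: 0.0577
```

```bash
python3 st.py;python3 - <<'E'
from h import *
p=vision.capture("scene");save(p,"s4.png",5,(175,130,315,250))
np.savez("s4.npz",**{k:v for k,v in p.items() if k!="shot"})
p=vision.capture("top");save(p,"t4.png",5,(150,140,290,250))
E
```

```text
7.425 [-70.26  35.18  55.1 ] [-2.47  0.06  5.66] [0.11 0.47 0.11] 0.05773173545196875
```

View pics/s4.png

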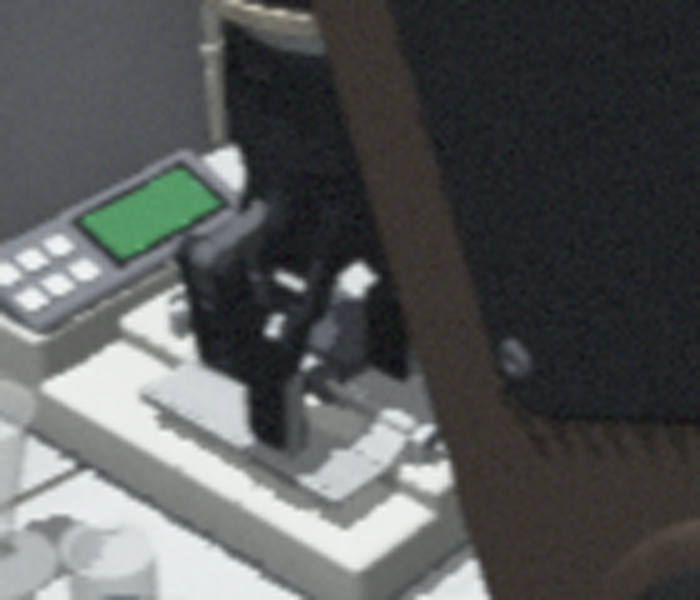

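View pics/t4.png

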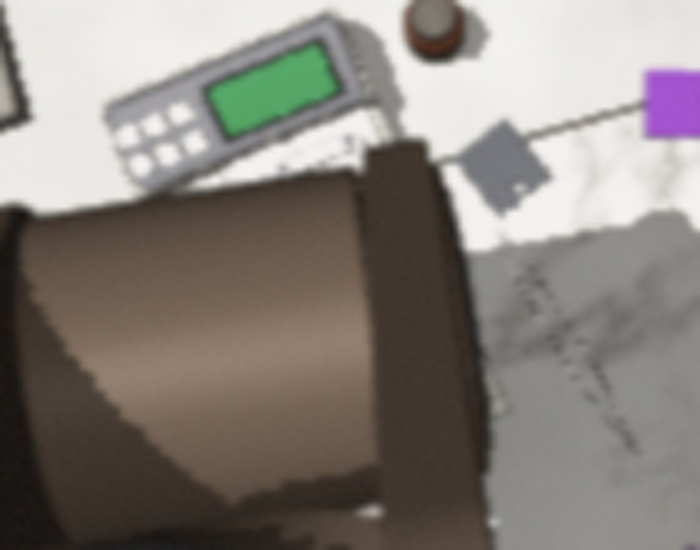

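Call:
step_arm(steps=[[[0,0,0,-0.3,0,0,0.67],[0,0,0,-0.6,0,0,0.67],[0,0,0,-0.9,0,0,0.67],[0,0,0,-1.2,0,0,0.67],[0,0,0,-1.5,0,0,0.67],[0,0,0,-1.8,0,0,0.67],[0,0,0,-2.1,0,0,0.67],[0,0,0,-2.4,0,0,0.67],[0,0,0,-2.7,0,0,0.67],[0,0,0,-3.0,0,0,0.67],[0,0,0,-3.3,0,0,0.67],[0,0,0,-3.6,0,0,0.67],[0,0,0,-3.6,0,0,0.67]]])

```text
clock: 9.15
tool_pos: [0.4885, 0.111, 0.0551]
orientation: [-0.195, 0.981, -0.0, -0.001]
wrist_force: [-3.2, -0.9, 5.6]
finger_gap: 0.0573
```

```bash
python3 st.py;python3 - <<'E'
from h import *
p=vision.capture("scene");save(p,"s5.png",7,(185,145,285,225))
np.savez("s5.npz",**{k:v for k,v in p.items() if k!="shot"})
E
```

```text
9.15 [-34.22  35.12  55.07] [-3.2  -0.93  5.55] [0.05 0.53 0.06] 0.057285840367848936
```

View pics/s5.png

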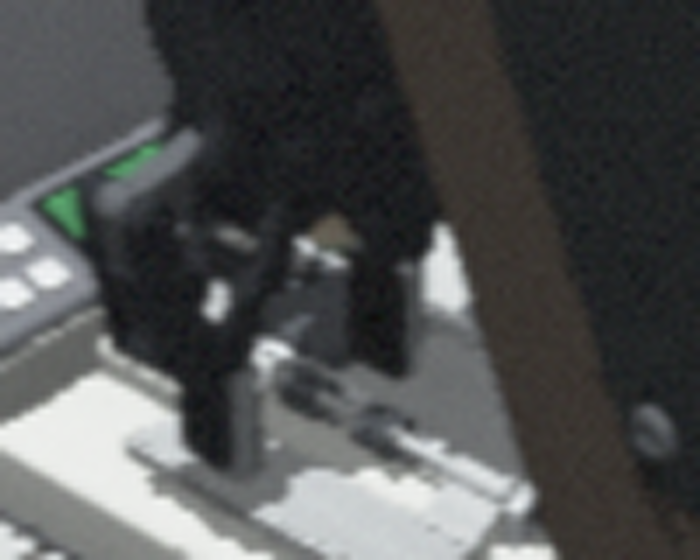

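Call:
step_arm(steps=[[[0,0,0,-0.2,0,0,0.67],[0,0,0,-0.4,0,0,0.67],[0,0,0,-0.6,0,0,0.67],[0,0,0,-0.7,0,0,0.67],[0,0,0,-0.7,0,0,0.67]]])

```text
clock: 9.82
tool_pos: [0.4947, 0.1136, 0.055]
orientation: [-0.195, 0.981, -0.0, -0.001]
wrist_force: [-3.7, -1.6, 4.9]
finger_gap: 0.0572
```

```bash
python3 st.py
```

```text
9.825 [-27.48  35.13  55.04] [-3.73 -1.57  4.87] [-0.11  0.63  0.08] 0.057157609018972745
```

Call:
step_arm(steps=[[[0,0,0,-0.1,0,0,0.67],[0,0,0,-0.2,0,0,0.67],[0,0,0,-0.2,0,0,0.67]]])

```text
clock: 10.2
tool_pos: [0.4958, 0.1141, 0.055]
orientation: [-0.195, 0.981, -0.0, -0.002]
wrist_force: [-5.8, -4.2, 7.4]
finger_gap: 0.0573
```

```bash
python3 st.py
```

```text
10.2 [-26.24  35.19  54.95] [-5.76 -4.18  7.37] [-0.62  1.07 -0.07] 0.057290211479701966
```

Call:
step_arm(steps=[[[0,0,0,-0.1,0,0,0.67],[0,0,0,-0.2,0,0,0.67],[0,0,0,-0.2,0,0,0.67]]])

```text
clock: 10.58
tool_pos: [0.4961, 0.1144, 0.0547]
orientation: [-0.195, 0.981, -0.0, -0.003]
wrist_force: [-11.8, -9.5, 11.9]
finger_gap: 0.057
```

```bash
python3 st.py;python3 - <<'E'
from h import *
p=vision.capture("scene");save(p,"s6.png",7,(185,145,285,225))
np.savez("s6.npz",**{k:v for k,v in p.items() if k!="shot"})
E
```

```text
10.575 [-25.83  35.32  54.74] [-11.82  -9.48  11.86] [-1.51  1.96 -0.3 ] 0.05700056463883276
```

View pics/s6.png

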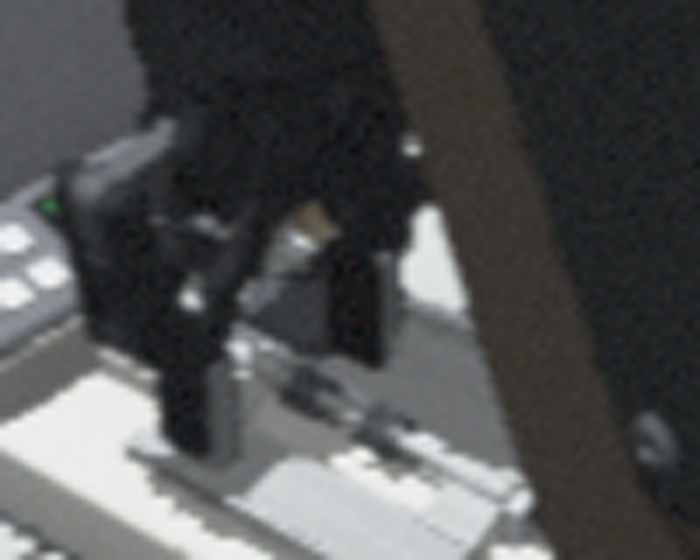

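```bash
cd .;python3 - <<'E'
import h
from h import *
h.X0,h.Y0,h.A=530,89.1,.387
p=vision.capture("scene")
o=ctrl.get_obs();print(o["clock"],"tcp in scene frame",w2r(o["tool_pos"]).round(1))
for q in nets.trace(p,"coupon"):
    v,u=np.nonzero(q["mask"]&(p["depth"]>0));W=pix2w(p,u,v);R=np.array([w2r(w) for w in W])
    print(q["score"],q["bbox"],np.median(R,0).round(1))
    k=(R[:,2]>50)&(R[:,2]<56)
    if k.sum()>10: print(k.sum(),np.percentile(R[k],[0,5,50,95,100],axis=0).round(1))
for f in("scene0.npz","s6.npz"):
    d=np.load(f);pp={k:d[k] for k in d.files};v,u=np.nonzero(pp["depth"]>0);W=pix2w(pp,u,v);R=np.array([w2r(w) for w in W])
    k=(abs(R[:,0]-28)<50)&(abs(R[:,1])<16)&(R[:,2]>42)&(R[:,2]<57)
    F=pp["frame"][v,u].astype(int)
    for lo in range(-30,60,3):
        s=k&(R[:,0]>=lo)&(R[:,0]<lo+3)
        if s.sum():print(f,lo,s.sum(),R[s,2].mean().round(1),F[s].mean(0).round())
E
```

```text
10.675 tcp in scene frame [-21.9  36.2  54.7]
0.69 [259.5, 281.3, 27.6, 25.6] [-183.9  124.7    7.5]
0.4 [224.5, 190.0, 12.4, 15.0] [ 4.4  7.6 52.9]
107 [[-11.8 -12.6  50.1]
 [-10.5  -6.7  51.1]
 [  5.8   7.5  52.8]
 [ 18.6  18.3  54.5]
 [ 22.2  21.1  55.4]]
scene0.npz -24 6 45.0 [181. 186. 186.]
scene0.npz -21 11 45.3 [182. 186. 187.]
scene0.npz -18 10 45.1 [181. 185. 186.]
scene0.npz -15 11 45.1 [180. 185. 187.]
scene0.npz -12 11 45.1 [181. 185. 186.]
scene0.npz -9 13 45.1 [181. 185. 187.]
scene0.npz -6 7 45.1 [181. 185. 186.]
scene0.npz -3 11 44.8 [164. 168. 169.]
scene0.npz 0 15 45.6 [122. 126. 128.]
scene0.npz 3 19 48.9 [ 96.  99. 100.]
scene0.npz 6 12 45.7 [94. 97. 99.]
scene0.npz 9 6 45.8 [113. 118. 120.]
scene0.npz 12 8 46.6 [102. 105. 107.]
scene0.npz 15 6 47.0 [117. 120. 123.]
scene0.npz 18 6 45.0 [122. 125. 127.]
scene0.npz 21 4 45.0 [101. 104. 106.]
scene0.npz 27 8 52.1 [161. 164. 167.]
scene0.npz 30 14 51.2 [175. 179. 182.]
scene0.npz 33 12 52.2 [196. 200. 202.]
scene0.npz 36 4 50.8 [200. 204. 206.]
scene0.npz 42 1 45.1 [137. 139. 142.]
scene0.npz 45 35 48.9 [106. 107. 106.]
scene0.npz 48 37 51.5 [ 98. 100.  98.]
scene0.npz 51 1 55.4 [75. 79. 82.]
s6.npz -24 2 53.3 [26. 27. 26.]
s6.npz -21 7 47.7 [74. 76. 77.]
s6.npz -18 9 49.0 [62. 62. 64.]
s6.npz -15 4 50.5 [45. 45. 49.]
s6.npz -12 13 49.2 [54. 56. 58.]
s6.npz -9 6 50.7 [48. 50. 52.]
s6.npz -6 7 52.7 [53. 55. 58.]
s6.npz -3 8 53.5 [52. 54. 58.]
s6.npz 0 8 53.2 [52. 54. 58.]
s6.npz 3 8 52.1 [58. 60. 63.]
s6.npz 6 12 52.6 [53. 55. 59.]
s6.npz 9 14 52.9 [53. 55. 59.]
s6.npz 12 14 52.3 [59. 61. 65.]
s6.npz 15 8 53.3 [81. 85. 90.]
s6.npz 18 5 53.0 [79. 82. 88.]
s6.npz 21 2 52.5 [81. 84. 88.]
s6.npz 45 3 44.7 [91. 95. 94.]
s6.npz 48 4 52.6 [79. 81. 81.]
s6.npz 51 1 53.5 [90. 92. 93.]
```

Call:
step_arm(steps=[[[0,0,0,0.1,0,0,0.67],[0,0,0,0.3,0,0,0.67],[0,0,0,0.6,0,0,0.67],[0,0,0,1.0,0,0,0.67],[0,0,0,1.4,0,0,0.67],[0,0,0,1.4,0,0,0.67]]])

```text
clock: 11.48
tool_pos: [0.4869, 0.11, 0.0555]
orientation: [-0.195, 0.981, -0.0, 0.0]
wrist_force: [1.5, -0.1, 6.6]
finger_gap: 0.0572
```

```bash
cd .;python3 st.py
python3 - <<'E'
import h
from h import *
h.X0,h.Y0,h.A=530,89.1,.387
p=vision.capture("scene");save(p,"s7.png",7,(185,145,285,225))
for q in nets.trace(p,"coupon"):
    v,u=np.nonzero(q["mask"]&(p["depth"]>0));W=pix2w(p,u,v);R=np.array([w2r(w) for w in W])
    k=(R[:,2]>50)&(R[:,2]<56)
    if k.sum()>10: print(k.sum(),np.percentile(R[k],[0,5,50,95,100],axis=0).round(1))
E
```

```text
11.475 [-36.06  34.81  55.5 ] [ 1.54 -0.07  6.59] [ 0.17 -0.19 -0.09] 0.05722777291105751
88 [[-12.4 -17.   50.3]
 [-11.1 -12.6  50.8]
 [ -0.1   4.2  53. ]
 [ 10.6  15.7  54.3]
 [ 11.6  19.1  54.8]]
```

View pics/s7.png

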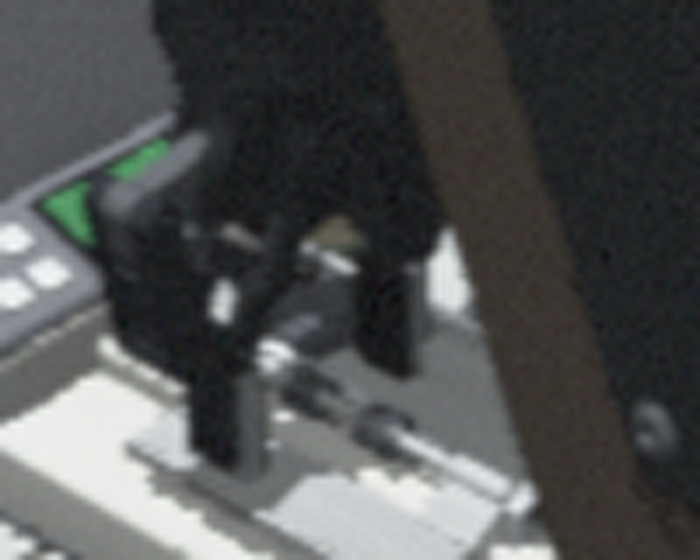

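Call:
step_arm(steps=[[[0,0,0,0,0,-0.2,0.67],[0,0,0,0,0,-0.4,0.67],[0,0,0,0,0,-0.6,0.67],[0,0,0,0,0,-0.8,0.67],[0,0,0,0,0,-1.0,0.67],[0,0,0,0,0,-1.4,0.67],[0,0,0,0,0,-2.2,0.67],[0,0,0,0,0,-4,0.67],[0,0,0,0,0,-7,0.67],[0,0,0,0,0,-10,0.67],[0,0,0,0,0,-13,0.67]]])

```text
clock: 12.95
tool_pos: [0.4866, 0.11, 0.1867]
orientation: [-0.195, 0.981, -0.0, 0.0]
wrist_force: [-0.2, -0.6, 0.2]
finger_gap: 0.0569
```

```bash
cd .;python3 st.py
```

```text
12.95 [-36.3   34.91 186.74] [-0.25 -0.61  0.17] [-0.03 -0.03  0.04] 0.05692458889818699
```

Call:
step_arm(steps=[[[0,0,0,0,0,-5,0.67],[0,0,0,0,5,-7,0.67],[0,0,0,0,10,-7,0.67],[0,0,0,0,15,-7,0.67],[0,0,0,0,20,-7,0.67],[0,0,0,0,25,-7,0.67],[0,0,0,0,30,-7,0.67],[0,0,0,0,33,-7,0.67],[0,0,0,0,33,-7,0.67],[0,0,0,0,33,-7,0.67]]])

```text
clock: 14.2
tool_pos: [0.3604, 0.4143, 0.2555]
orientation: [-0.195, 0.981, -0.0, -0.0]
wrist_force: [-0.5, -0.5, 0.2]
finger_gap: 0.0572
```

```bash
cd .;python3 st.py
python3 - <<'E'
import h
from h import *
for n,t,c in(("top",(533.5,91.6,.392),(150,120,300,230)),("scene",(530,89.1,.387),(175,130,315,250))):
    h.X0,h.Y0,h.A=t
    p=vision.capture(n);save(p,n+"8.png",5,c)
    for q in nets.trace(p,"coupon"):
        v,u=np.nonzero(q["mask"]&(p["depth"]>0));W=pix2w(p,u,v);R=np.array([w2r(w) for w in W])
        k=(R[:,2]>49)&(R[:,2]<57)
        if k.sum()>30: print(n,k.sum(),np.percentile(R[k],[0,5,50,95,100],axis=0).round(1).tolist())
    v,u=np.nonzero(p["depth"]>0);W=pix2w(p,u,v);R=np.array([w2r(w) for w in W])
    B=R[(R[:,0]>-95)&(R[:,0]<-10)&(R[:,1]>56)&(R[:,1]<76)&(R[:,2]>40)&(R[:,2]<66)]
    for i in range(4):
        co=np.polyfit(B[:,1]-65,B[:,2],1);B=B[abs(np.polyval(co,B[:,1]-65)-B[:,2])<2.5]
    print("bar slope",co,"theta",.36-np.arctan(co[0]),len(B))
    for th in("spare_coupon","tweezers","vial","weighing_bottle","measure","marker"):
        for q in nets.trace(p,th)[:1]:
            v,u=np.nonzero(q["mask"]&(p["depth"]>0));print(th,q["score"],np.median(pix2w(p,u,v),0).round(3))
E
```

```text
14.2 [-36.66 364.36 255.46] [-0.51 -0.49  0.17] [-0.01  0.    0.03] 0.057240545190752536
top 157 [[-13.9, -20.3, 49.2], [-11.6, -18.1, 51.3], [5.1, -5.9, 54.3], [24.3, 12.7, 56.3], [27.5, 16.1, 56.9]]
bar slope [ 0.23320849 54.96459075] theta 0.1308864669261769 233
spare_coupon 0.5 [0.561 0.007 0.009]
vial 0.52 [0.627 0.042 0.046]
weighing_bottle 0.57 [0.422 0.203 0.051]
measure 0.88 [0.482 0.232 0.042]
marker 0.48 [ 0.366 -0.215  0.011]
scene 156 [[-13.3, -21.7, 49.0], [-12.0, -18.7, 50.4], [-0.4, -0.9, 52.7], [17.5, 16.2, 54.4], [24.9, 19.2, 56.2]]
bar slope [ 0.21598556 53.99746037] theta 0.14728201837335173 224
tweezers 0.54 [ 0.456 -0.035  0.005]
vial 0.76 [0.619 0.042 0.038]
weighing_bottle 0.94 [0.409 0.208 0.037]
measure 0.67 [0.475 0.229 0.045]
marker 0.6 [0.474 0.229 0.047]
```

View pics/top8.png

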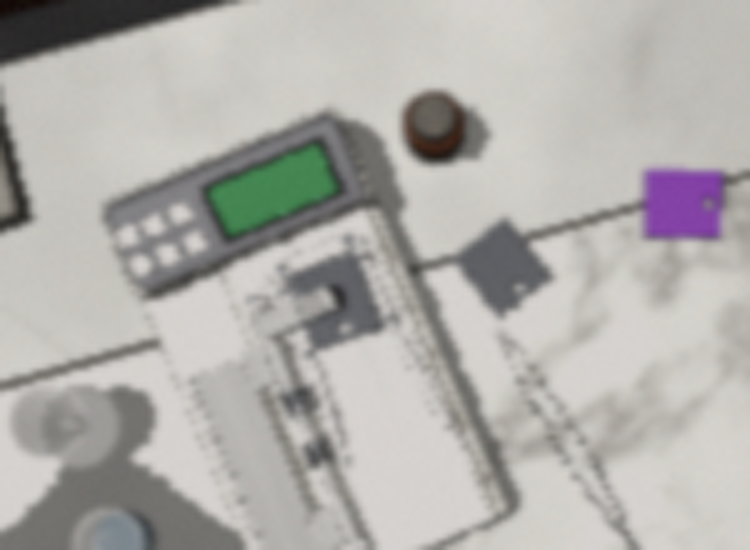

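View pics/scene8.png

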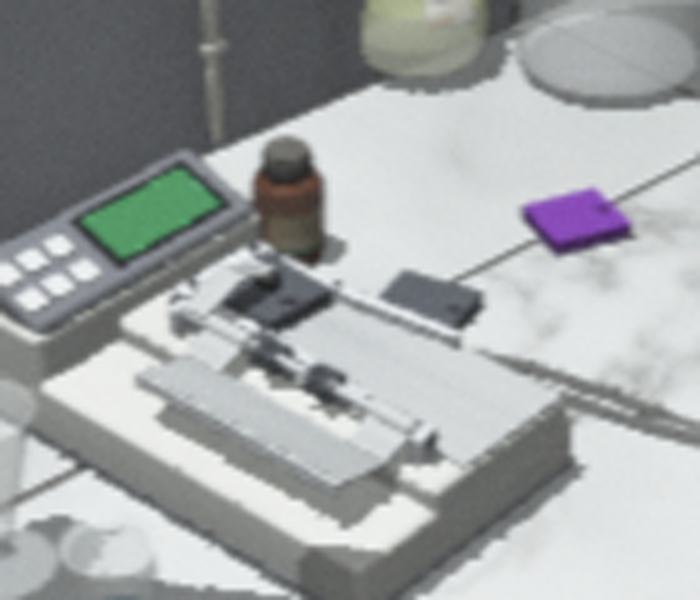

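```bash
cd .;python3 -c "
from h import *
print(ctrl.hand_in())"
```

```text
the job is handed in; nothing more can be done
None
```

The coupon is loaded and the job is handed in, at about 15 s of the 38 s allowed. I pressed the clip's bar down with one fingertip and pushed the coupon along the bed with the other. It met the stop, where the push force rose to about 14 N. I then backed the finger off with the bar still held, let the bar up slowly and moved the arm clear.

- **Coupon:** In the last pictures it lies flat, about x = -12 to 27.5 in the reader frame. Home would be -12 to 28. It was still there after the finger backed off.
- **Clip:** The nose is down on the coupon. I estimate the joint at 0.13 rad from the top camera and 0.15 rad from the scene camera, against a target of 0.12 to 0.19.
- **Arm:** The wrist force is about zero, and the gripper is well away from the reader.
- **Bystanders:** The spare coupon, vial, weighing bottle and measure measure within 2 mm of where they started.
    - The tweezers came out about 7 mm off, but only part of them was visible. I put that down to measurement.
    - In the scene picture the network took the measure for the marker. The top picture puts the marker within 8 mm of its start, on a low score (0.48).

**Disagreements:** The two cameras placed the reader about 4 mm apart. The coupon met the stop between the two positions they predicted. The job gave no verdict when I handed it in.

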